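# Short the DC bus and rock the power relay out of its socket

## Task

Make the opened power unit safe and draw its relay for inspection: first drop the shorting link over the two bus studs so that it lies flat on both collars, and let go of it. Then grip the large plug-in relay and ease it out of its tight socket by rocking it gently end to end along its long side, only a few degrees each way, because a straight pull or a strong tilt strains the board and the blades. Finish still holding the relay level and still, its blades just clear above the socket, with the link left on its studs and the other things on the bench left alone.

Things in the scene. Friction and masses are not known exactly. Their poses are not given: they have to be found in the camera images.
- link: shorting link: flat brass bar 26 x 104 x 6 mm with an upright black grip in its middle, lying flat on the bench, grip up; 110 to 180 g. Origin: centre of its underside; y along the bar, z up. The grip is 14 mm thick (x), 44 mm long (y; 40 mm below 18 mm height), top 46 mm above the underside. 13 mm eyes at y = -35 and +35 mm; either may go on either stud
- link_eye_a (a point): centre of the link's eye at its y = -35 mm, at the underside of the bar
- link_eye_b (a point): centre of the link's eye at its y = +35 mm, at the underside of the bar
- bus_terminals: DC bus terminals in the chassis: two upright brass studs, 8 mm diameter, 16 mm tall with pointed tips, 70 mm apart along its y axis, each rising from a brass collar 22 mm wide on a white insulator; copper bars lead off to its +x side. Origin: centre of its underside, on the chassis floor (collars 42 mm above it); does not move
- stud_a (a point): foot of the stud at y = -35 mm of the terminals: on its axis, at the top of its collar, where the link's underside comes to lie
- stud_b (a point): foot of the stud at y = +35 mm of the terminals, at the top of its collar
- relay: large plug-in power relay, box 34 (x) x 44 (y) x 52 (z) mm: clear cover over a copper coil, white plate on top, black base, four steel blades 3 x 8 x 11 mm under it at x = +-9, y = +-15 mm; 95 to 160 g. Origin: centre of the box's underside (blades reach 11 mm below); y along its long side, the way it rocks (blades are flat in y-z); z up. Starts fully home, underside on the socket's top
- relay_end_a (a point): middle of the relay's lower edge at its y = -22 mm end, at the height of the box's underside
- relay_end_b (a point): middle of the relay's lower edge at its y = +22 mm end, at the height of the box's underside
- socket (a point): centre of the top of the relay's black socket (50 mm in y, 36 mm in x, 16 mm high), 34 mm above the chassis's underside; meets the relay's origin, axes parallel, while the relay is home. Spring contacts grip the blades with 10 to 15 N of friction at each end in y, over the first 10 mm of lift; an end once raised stays up
- board_mount: the four brass posts and the green relay board they carry (130 x 150 mm, with the socket and small parts up to 16 mm high); origin on the chassis floor under the socket; the posts do not move
- relay_board (a joint): how far the relay board bows up at the socket, m: 0 at rest, positive upward; it gives 1 mm for each 6 N of upward pull (and the same downward). More than 3 mm up (18 N) overstrains it
- chassis: grey open tray of the power unit, 280 (x) x 380 (y) mm, walls 48 mm high, floor 3 mm thick; relay board and bus terminals stand side by side in its front half, either way round; capacitors, a transformer and a heat sink up to 61 mm high along its rear (+x). Origin: centre of its underside; fixed to the bench
- solder_reel: bystander: solder reel, 60 mm wide, 40 mm high; leave alone
- screw_dish: bystander: round steel dish of screws, 76 mm wide, 20 mm high; leave alone
- small_relay: bystander: small relay 21 x 28 x 35 mm standing loose on the bench; leave alone
- flux_bottle: bystander: white bottle 44 mm wide, 95 mm high; leave alone
- screwdriver: bystander: screwdriver lying behind the link's area; leave alone
- multimeter: bystander: yellow hand multimeter 150 x 74 x 37 mm lying on the bench left of the chassis; leave alone

How it is judged:
By the outcome, as a careful person would: the job done as asked, in the order asked, and still so for the second after the job is handed in, while the arm keeps its last pose, push and grip.
It also fails if it takes over 51 s, if anything falls off the work surface, if the arm or the gripper's body presses on something with over 40 N, if the wrist force passes 120 N, or if a joint passes its speed limit or range.

## Robot

A 6-joint arm with a two-finger parallel gripper is mounted at the origin on the work surface. World frame = base frame: x ahead of the robot, y to its left, z up, the work surface at z = 0. Lengths are in m, angles in rad, forces in N, time in s.
With the tool pointing down it reaches from about 0.4 to 0.825 m from the base axis. Payload 7 kg.
Tool frame: the origin (TCP) lies on the mounting face of the last link; the fingertips stand 178 mm ahead of it and the grasp point (between the pads) lies ctrl.pinch_z ahead of it (ctrl.pinch_z is the distance from the TCP to the grasp point, in m); z points along the fingers, y is the line along which they close (so a half turn about z gives the same grasp; the last joint's range is limited). The gripper opens to 88 mm and grips with 3 to 60 N. Pads are 19 mm wide; open, the fingers measure 130 mm over their backs; the gripper's body (78 mm by 193 mm) begins 47 mm behind the grasp point.
Start: joints at [1.609, 0.359, 0.012, 0, -1.224, -0.288], TCP at [0.167, 0.654, 0.405] pointing down, gripper open.
Joint ranges: [-3.07, 3.07], [-1.43, 2.12], [-1.02, 1.25], [-3.03, 1.67], [-3.05, -0], [-3.03, 3.03]. Speed limits (rad/s): [2.39, 2.39, 3.01, 3.14, 3.14, 3.14].

## Interface

Orientations are given as a 3x3 rotation matrix whose columns are the frame's x, y, z axes.
In Python, from plant import sensors, camera, camera_model, workorder, spot_in, ctrl gives the robot as it stands. The module is installed in compiled form; this text tells all that it offers.
- The arm moves only by the tool arm_command, never from a script. Its argument "increments" is one flat list of numbers, 7 for each row, row after row: the shift along the world's x, y, z in mm, then the turn, a rotation vector about the world's x, y, z in rad, then the opening in per cent of the stroke, from 0 (shut) to 100 (fully open). A call has exactly 10 rows; each row shifts and turns the commanded pose from where the row before left it; what a row does not reach is not made up. A row lasts 1/10 s, in which the tool goes at most 50 mm and 8.59 degrees, less where a joint would pass 70% of its speed; a pose out of reach is approached as far as the arm can. A call with a gripper value outside its range is refused whole. The fingers move at their own pace and stop on an object; the grip force is fixed at half the most. Time passes only in rows, so rows that do not move let the fingers close, or fill a call up. It gives the time, the measured TCP pose, the force, the opening and the grip force at its end, in the units of the state.
- sensors.observe(): the state, without advancing time (a new reading comes with each control period).
- camera(name): name is "scene" or "top" or "wrist"; returns the picture (400x640x3 uint8, red, green, blue); there is no depth.
- camera_model(name): a dict with "K" (3x3 intrinsics, pixels), "rvec" (rotation vector, rad) and "tvec" (3), from world to camera coordinates, as OpenCV has them. Camera axes: x right, y down, z forward; pixel columns grow to the right and rows downward; lengths in m; the calibration is good to about 2 mm. A picture is of the moment at which its call begins: read the wrist's pose just before it. camera_model takes no time and is no camera call; for the wrist camera it gives the pose at the moment of the call.
- workorder.job_done(): hands the job in; it is judged then, once.
Trained networks look in the newest picture that a camera, given by its name, has taken for a name from the list of things; names that differ only in an ending like _2 or _b are one class to them, and where a whole thing is asked for, a point or a joint stands for the part that bears it (a point fixed in the world has none). Each returns a list of dicts, best first, with "score" (0 to 1); they miss things now and then, are a little off and sometimes report something else, mostly with a low value. They report only what shows in the picture. A call takes as long as a camera call.
- spot_in(camera, thing): "rect" ([left, top, width, height] in pixels, round what is visible of it).
The state is a dict: "t": time; "joint_pos": joint angles; "qvel": joint speeds; "effort": joint torques, N m; "ee_pos": TCP position; "orientation": TCP orientation; "wrist_force": force on the tool from outside, world axes, zero at the start; "ft_torque": the same for the moment, N m; "gripper_width": opening from 0.0 (shut) to 1.0 (fully open); "grip_force": force on a finger pad.
Only numpy, scipy, OpenCV 4.12 (cv2) and the standard library are available. Lean on these libraries where they do the work, as an engineer would, in place of code of your own. Each camera call takes 0.05 s, during which the arm holds its last target. There are 200 camera calls.

## Working session

There is one attempt and no reset: what is moved stays moved. The work goes in short steps, Python scripts to look and compute and a tool call to move; the robot and the scene stay as the last step left them, time stands still between calls to the robot, and variables do not carry over. Pictures are saved under pics/ and viewed, at most 10 in all, crops included, and the job is handed in when it is done.

Besides the shell and the picture viewer there is one more tool, called after "Request:" by a JSON object that holds its "method" and its "body". arm_command: Moves the arm, as the interface text tells. Its arguments: {"type":"object","properties":{"increments":{"type":"array","items":{"type":"number"}}},"required":["increments"]}

```bash
mkdir -p pics
cat > h.py <<'E'
import numpy as np, cv2
from plant import sensors, camera, camera_model, workorder, spot_in, ctrl
def save(n,f):
    im=camera(n); cv2.imwrite('pics/'+f,im[:,:,::-1]); return im
def ray(n,uv,z,m=None):
    m=m or camera_model(n); R=cv2.Rodrigues(np.array(m['rvec'],float))[0]; t=np.array(m['tvec'],float).ravel()
    K=np.array(m['K'],float); c=-R.T@t; d=R.T@np.linalg.inv(K)@np.array([uv[0],uv[1],1.])
    return c+d*(z-c[2])/d[2]
def proj(n,P,m=None):
    m=m or camera_model(n)
    return cv2.projectPoints(np.array(P,float).reshape(-1,1,3),np.array(m['rvec'],float),np.array(m['tvec'],float),np.array(m['K'],float),None)[0][:,0]
E
python3 - <<'E'
from h import *
s=sensors.observe(); print(s['t'],s['ee_pos'],s['orientation'],s['gripper_width'],ctrl.pinch_z)
save('top','top0.png'); 
for n in ['link','bus_terminals','relay','board_mount','chassis','socket']:
    try: print(n,[(np.round(d['rect']),round(d['score'],2)) for d in spot_in('top',n)][:3])
    except Exception as e: print(n,e)
save('scene','scene0.png')
m=camera_model('top');print(m)
E
```

```text
0.0 [0.1668278  0.65385484 0.40374432] [[ 9.68943549e-01 -2.47281912e-01 -2.32365888e-04]
 [-2.47281959e-01 -9.68942216e-01 -1.61700482e-03]
 [ 1.74706925e-04  1.62424628e-03 -9.99998666e-01]] 0.9983033858551819 0.1593
link [(array([422., 244.,  33.,  14.]), 0.64)]
bus_terminals [(array([306., 207.,  35.,  21.]), 0.91)]
relay [(array([170., 221.,  34.,  52.]), 0.69), (array([262., 209.,  16.,  16.]), 0.62)]
board_mount [(array([252., 198.,  41.,  38.]), 0.66), (array([264., 208.,  17.,  11.]), 0.56)]
chassis [(array([170., 222.,  36.,  52.]), 0.7)]
socket [(array([425., 249.,  32.,   8.]), 0.21)]
{'K': array([[397.39971241,   0.        , 321.79810461],
       [  0.        , 397.39971241, 199.14307105],
       [  0.        ,   0.        ,   1.        ]]), 'rvec': array([ 2.14333121, -2.15500635,  0.13377098]), 'tvec': array([0.05031593, 0.61686405, 1.29767067])}
```

View pics/top0.png

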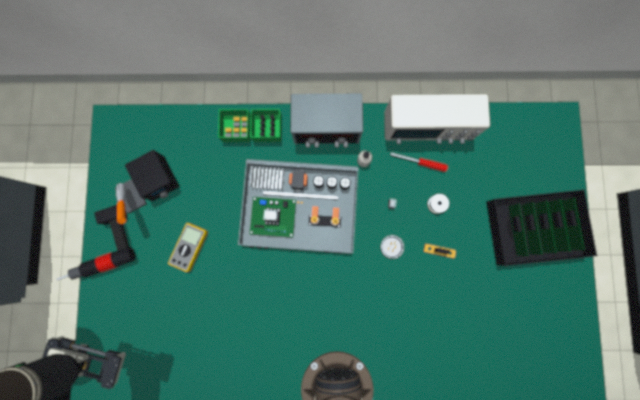

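View pics/scene0.png

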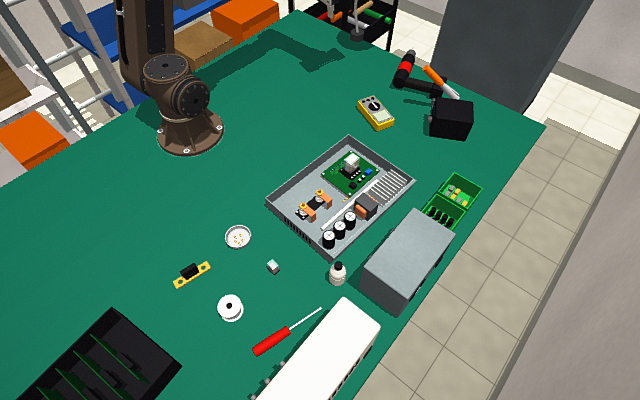

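The top view shows the link at about (440,251), the terminals at (324,217) and the relay at (270,215), with its board left of the terminals. The scene view agrees.

Run:
```python
from h import *
print('link',ray('top',(440,251),.01),'relay',ray('top',(270,215),.086),'bus',ray('top',(324,217),.05))
for a in [(425,248),(456,254)]: print(ray('top',a,.005))
for a in [(247,160),(356,168),(354,253),(240,246)]: print('ch',ray('top',a,.04))
s=sensors.observe();m=camera_model('wrist');R=cv2.Rodrigues(m['rvec'])[0];c=-R.T@m['tvec'];E=np.array(s['orientation'])
print('cam in tool',E.T@(c-s['ee_pos']),E.T@R.T, m['K'])
```

```text
link [ 0.44202718 -0.35152015  0.01      ] relay [0.5603067  0.21475744 0.086     ] bus [0.55598017 0.03986346 0.05      ]
[ 0.45238642 -0.30255879  0.005     ]
[ 0.43169027 -0.40658845  0.005     ]
ch [0.75393008 0.30226837 0.04      ]
ch [ 0.72353903 -0.0699948   0.04      ]
ch [ 0.43682023 -0.05872737  0.04      ]
ch [0.46172391 0.31973602 0.04      ]
cam in tool [0.06835844 0.0004967  0.02103946] [[-3.68126290e-04 -9.67660480e-01 -2.52255941e-01]
 [ 9.99999268e-01 -6.55631863e-05 -1.20783327e-03]
 [ 1.15223382e-03 -2.52256201e-01  9.67659796e-01]] [[311.85055051   0.         323.09534449]
 [  0.         311.85055051 199.55248933]
 [  0.           0.           1.        ]]
```

Request:
{"method": "arm_command", "body": {"increments": [36,-34,0,0,0,-0.076,100,36,-34,0,0,0,-0.076,100,36,-34,0,0,0,-0.076,100,36,-34,0,0,0,-0.076,100,36,-34,0,0,0,-0.076,100,36,-34,0,0,0,-0.076,100,36,-34,0,0,0,-0.076,100,36,-34,0,0,0,-0.076,100,36,-34,0,0,0,-0.076,100,36,-34,0,0,0,-0.076,100]}}

```text
t: 1.4
ee_pos: [0.528, 0.3124, 0.405]
orientation: [[0.53, -0.848, 0.001], [-0.848, -0.53, 0.001], [-0.0, -0.001, -1.0]]
wrist_force: [1.2, 1.0, 0.4]
gripper_width: 0.999
grip_force: 0.0
```

Request:
{"method": "arm_command", "body": {"increments": [0,-33,0,0,0,-0.076,100,0,-33,0,0,0,-0.076,100,0,-33,0,0,0,-0.076,100,0,-33,0,0,0,-0.076,100,0,-33,0,0,0,-0.076,100,0,-33,0,0,0,-0.076,100,0,-33,0,0,0,-0.076,100,0,-33,0,0,0,-0.076,100,0,-33,0,0,0,-0.076,100,0,0,0,0,0,-0.076,100]}}

```text
t: 2.4
ee_pos: [0.5264, 0.0141, 0.4049]
orientation: [[-0.203, -0.979, 0.0], [-0.979, 0.203, -0.0], [0.0, -0.0, -1.0]]
wrist_force: [-0.5, 0.1, -0.2]
gripper_width: 1.003
grip_force: 0.0
```

Run:
```python
from h import *
import pickle
s=sensors.observe(); m=camera_model('wrist'); pickle.dump(m,open('w1.pkl','wb'))
print(s['t'],s['ee_pos'],s['orientation'],s['joint_pos'])
save('wrist','w1.png')
for n in ['bus_terminals','relay']:
    print(n,[(np.round(d['rect']),round(d['score'],2)) for d in spot_in('wrist',n)][:3])
```

```text
2.4 [0.52640015 0.01414772 0.40490119] [[-2.03449724e-01 -9.79085393e-01  5.40219360e-05]
 [-9.79085378e-01  2.03449710e-01 -1.95677577e-04]
 [ 1.80594310e-04 -9.27026366e-05 -9.99999979e-01]] [ 3.99757896e-01  1.13750815e-01 -3.12567356e-01  2.21058024e-04
 -1.14450456e+00 -6.04729355e-01]
bus_terminals [(array([264., 148.,  65.,  96.]), 0.62), (array([274., 283.,  98.,  34.]), 0.19)]
relay []
```

View pics/w1.png

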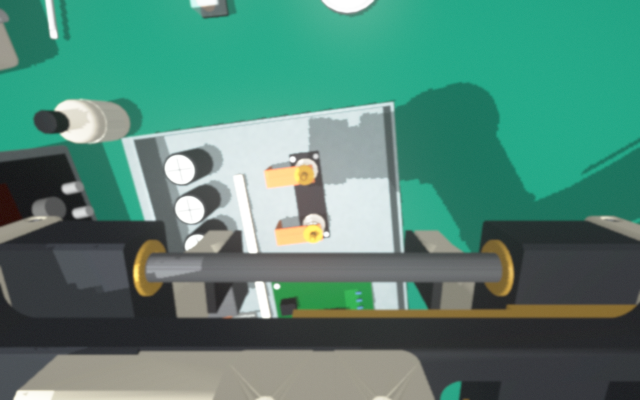

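The wrist view shows the terminals' two studs at about (304,175) and (314,234). The gripper hides the relay.

Run:
```python
from h import *
im=cv2.imread('pics/w1.png')[140:260,250:350]
cv2.imwrite('pics/w1c.png',cv2.resize(im,None,fx=5,fy=5,interpolation=cv2.INTER_CUBIC))
```

```text
(no output)
```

View pics/w1c.png

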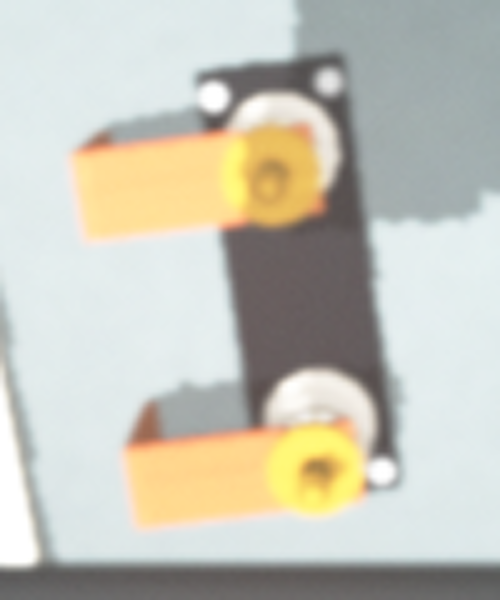

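Request:
{"method": "arm_command", "body": {"increments": [-9,-35,-8,0,0,0,100,-9,-35,-8,0,0,0,100,-9,-35,-8,0,0,0,100,-9,-35,-8,0,0,0,100,-9,-35,-8,0,0,0,100,-9,-35,-8,0,0,0,100,-9,-35,-8,0,0,0,100,-9,-35,-8,0,0,0,100,-9,-35,-8,0,0,0,100,0,0,0,0,0,0,100]}}

```text
t: 3.55
ee_pos: [0.4451, -0.3001, 0.3313]
orientation: [[-0.198, -0.98, -0.002], [-0.98, 0.198, 0.0], [0.0, 0.002, -1.0]]
wrist_force: [0.5, -0.3, 0.0]
gripper_width: 0.997
grip_force: 0.0
```

Run:
```python
from h import *
import pickle
s=sensors.observe(); m=camera_model('wrist'); pickle.dump(m,open('w2.pkl','wb'))
print(s['t'],s['ee_pos'],s['orientation'])
save('wrist','w2.png')
for n in ['link']:
    print(n,[(np.round(d['rect']),round(d['score'],2)) for d in spot_in('wrist',n)][:3])
w=pickle.load(open('w1.pkl','rb'))
```

```text
3.55 [ 0.44506675 -0.30011694  0.331284  ] [[-1.97532945e-01 -9.80293513e-01 -2.31618009e-03]
 [-9.80296247e-01  1.97532549e-01  4.00764979e-04]
 [ 6.46536480e-05  2.34970694e-03 -9.99997237e-01]]
link [(array([299.,  78.,  30., 113.]), 0.55)]
```

View pics/w2.png

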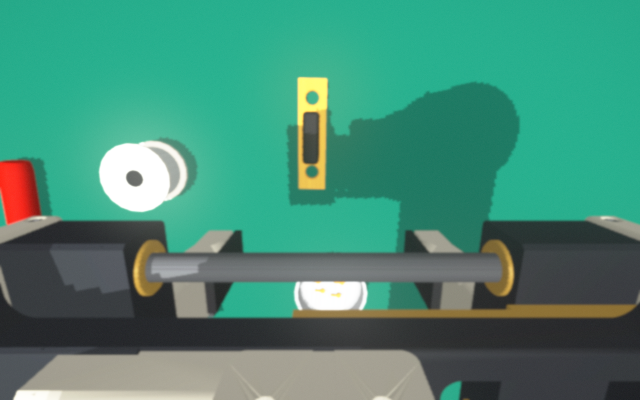

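The link stands upright in the picture at about (312,134), with its eyes at (312,97) and (312,172).

```bash
cat > meas.py <<'E'
from h import *
import pickle
def bar(png,mk,z,ext=None):
    im=cv2.imread('pics/'+png); hsv=cv2.cvtColor(im,cv2.COLOR_BGR2HSV)
    k=cv2.inRange(hsv,(15,120,120),(32,255,255)); x0,y0,x1,y1=ext
    q=np.zeros_like(k); q[y0:y1,x0:x1]=k[y0:y1,x0:x1]
    c=max(cv2.findContours(q,0,2)[0],key=cv2.contourArea); r=cv2.minAreaRect(cv2.convexHull(c))
    P=np.array([ray('',p,z,mk) for p in cv2.boxPoints(r)]); 
    print('box',P[:,:2].round(4).tolist(),[round(np.linalg.norm(P[i]-P[i-1]),4) for i in range(4)],'centre',P.mean(0))
    return P
E
python3 - <<'E'
from meas import *
w=pickle.load(open('w1.pkl','rb')); m=pickle.load(open('w2.pkl','rb'))
a,b=[ray('',p,.045,w) for p in [(303.6,174.8),(312.6,233.6)]]
d=b-a; print('studs',a,b,np.linalg.norm(d),np.degrees(np.arctan2(d[1],d[0])),(a+b)/2)
a,b=[ray('',p,.006,m) for p in [(312,97.3),(312,171.5)]]
d=b-a; print('eyes',a,b,np.linalg.norm(d),np.degrees(np.arctan2(d[1],d[0])),(a+b)/2)
bar('w2.png',m,.006,(280,60,345,205))
E
```

```text
studs [0.54667412 0.00212734 0.045     ] [0.55158663 0.07142932 0.045     ] 0.06947587249132628 85.94534055891494 [0.54913037 0.03677833 0.045     ]
eyes [ 0.43805178 -0.38711586  0.006     ] [ 0.45244123 -0.31903054  0.006     ] 0.06958927104779432 78.06646654751546 [ 0.44524651 -0.3530732   0.006     ]
box [[0.4709, -0.3059], [0.4461, -0.4063], [0.4214, -0.4008], [0.444, -0.2998]] [np.float64(0.0276), np.float64(0.1035), np.float64(0.0253), np.float64(0.1035)] centre [ 0.44561497 -0.35321221  0.006     ]
```

Request:
{"method": "arm_command", "body": {"increments": [0,-9,-24,0,0,-0.009,100,0,-9,-24,0,0,0,80,0,-9,-24,0,0,0,60,0,-9,-24,0,0,0,50,0,-9,-24,0,0,0,50,0,-8,-22,0,0,0,50,0,0,0,0,0,0,50,0,0,0,0,0,0,0,0,0,0,0,0,0,0,0,0,0,0,0,0,0]}}

```text
t: 4.65
ee_pos: [0.4466, -0.3506, 0.1922]
orientation: [[-0.205, -0.979, 0.002], [-0.979, 0.205, -0.001], [0.0, -0.002, -1.0]]
wrist_force: [-0.8, -0.4, 0.2]
gripper_width: 0.291
grip_force: 0.0
```

Request:
{"method": "arm_command", "body": {"increments": [0,0,0,0,0,0,0,0,0,0,0,0,0,0,0,0,0,0,0,0,0,0,0,0,0,0,0,0,0,0,20,0,0,0,0,0,0,30,0,0,0,0,0,0,30,0,0,0,0,0,0,30,0,0,0,0,0,0,20,0,0,0,0,0,0,0,0,0,0,0]}}

```text
t: 5.65
ee_pos: [0.4465, -0.3514, 0.3241]
orientation: [[-0.206, -0.978, 0.005], [-0.979, 0.206, -0.002], [0.001, -0.006, -1.0]]
wrist_force: [0.3, -0.0, -1.8]
gripper_width: 0.155
grip_force: 30.0
```

Run:
```python
from meas import *
s=sensors.observe(); m=camera_model('wrist'); pickle.dump(m,open('w3.pkl','wb'))
print(s['t'],s['ee_pos'],s['orientation'],s['gripper_width'],s['grip_force'],s['wrist_force'])
save('wrist','w3.png')
```

```text
5.65 [ 0.44650892 -0.35136036  0.32405653] [[-0.20621842 -0.97849141  0.0053401 ]
 [-0.9785052   0.20620829 -0.00238869]
 [ 0.00123614 -0.00571791 -0.99998289]] 0.15543957855163898 29.995332956314087 [ 0.3349785  -0.00746466 -1.80079668]
```

View pics/w3.png

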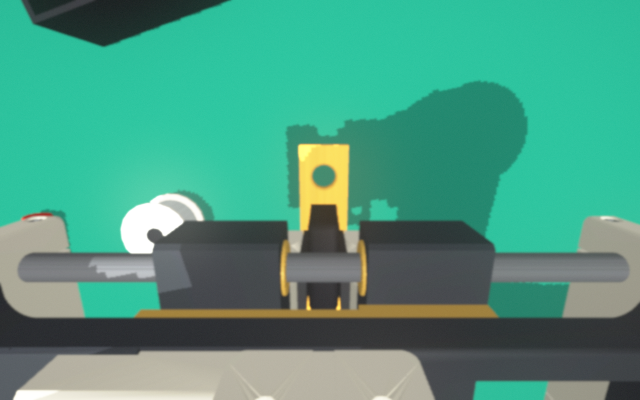

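The link is held. Its free eye shows at about (323.5,176).

Run:
```python
from meas import *
m=pickle.load(open('w3.pkl','rb')); s=sensors.observe(); E=np.array(s['orientation']);p=np.array(s['ee_pos'])
im=cv2.imread('pics/w3.png'); hsv=cv2.cvtColor(im,cv2.COLOR_BGR2HSV)
k=cv2.inRange(hsv,(12,100,100),(32,255,255)); k[:140]=0;k[225:]=0;k[:,:285]=0;k[:,365:]=0
cs,h=cv2.findContours(k,cv2.RETR_CCOMP,2); 
for c in cs: 
    if cv2.contourArea(c)>50: M=cv2.moments(c); print(cv2.contourArea(c),M['m10']/M['m00'],M['m01']/M['m00'],cv2.boundingRect(c))
def tool(uv,zz): return (E.T@(ray('',uv,zz,m)-p)).round(4)
for zz in (.1385,.1415):print('eye',tool((323.5,175.5),zz),'corners',tool((299,145),zz),tool((348.5,145),zz),tool((300,222),zz),tool((346,222),zz))
print(np.degrees(np.arctan2(E[1,1],E[0,1])))
```

```text
3315.5 323.29251495500927 178.57452370180462 (298, 144, 51, 81)
416.5 323.2769107643057 175.38575430172065 (311, 164, 25, 24)
eye [ 0.0388 -0.0016  0.1836] corners [ 0.0549 -0.0144  0.1836] [0.0549 0.0114 0.1836] [ 0.0125 -0.0147  0.1836] [0.0126 0.0109 0.1835]
eye [ 0.0393 -0.0016  0.1806] corners [ 0.0551 -0.0142  0.1806] [0.0551 0.0112 0.1806] [ 0.0136 -0.0144  0.1806] [0.0136 0.0107 0.1805]
168.0751166640604
```

Request:
{"method": "arm_command", "body": {"increments": [11.5,43.5,0,0,0,0.0153,0,11.5,43.5,0,0,0,0.0153,0,11.5,43.5,-5,0,0,0.0153,0,11.5,43.5,-5,0,0,0.0153,0,11.5,43.5,-5,0,0,0.0153,0,11.5,43.5,-10,0,0,0.0153,0,11.5,43.5,-10,0,0,0.0153,0,11.5,43.5,-5,0,0,0.0153,0,11.5,43.5,-5,0,0,0.0153,0,0,0,0,0,0,0,0]}}

```text
t: 6.7
ee_pos: [0.5501, 0.0446, 0.2736]
orientation: [[-0.066, -0.998, -0.002], [-0.998, 0.066, -0.0], [0.001, 0.002, -1.0]]
wrist_force: [-0.2, -0.9, -0.8]
gripper_width: 0.161
grip_force: 30.0
```

Request:
{"method": "arm_command", "body": {"increments": [0,0,0,0,0,0,0,0,0,0,0,0,0,0,0,0,0,0,0,0,0,0,0,0,0,0,0,0,0,0,0,0,0,0,0,0,0,0,0,0,0,0,0,0,0,0,0,0,0,0,0,0,0,0,0,0,0,0,0,0,0,0,0,0,0,0,0,0,0,0]}}

```text
t: 7.7
ee_pos: [0.5494, 0.0406, 0.2757]
orientation: [[-0.07, -0.998, -0.0], [-0.998, 0.07, -0.0], [0.0, 0.0, -1.0]]
wrist_force: [-0.3, 0.1, -1.7]
gripper_width: 0.158
grip_force: 30.0
```

Run:
```python
from meas import *
s=sensors.observe(); m=camera_model('wrist'); pickle.dump((m,s),open('w4.pkl','wb'))
print(s['t'],s['ee_pos'],s['orientation'],s['gripper_width'],s['grip_force'],s['wrist_force'],s['ft_torque'])
im=save('wrist','w4.png'); save('scene','sc4.png')
c=cv2.imread('pics/w4.png')[80:240,220:420]; c=cv2.resize(c,None,fx=4,fy=3.75 if 0 else 4,interpolation=cv2.INTER_CUBIC)[:600]
cv2.imwrite('pics/w4c.png',c)
```

```text
7.7 [0.54937798 0.0405694  0.27566557] [[-7.01703081e-02 -9.97535026e-01 -5.87540869e-06]
 [-9.97535026e-01  7.01703081e-02 -5.41905736e-06]
 [ 5.81797877e-06  5.48066903e-06 -1.00000000e+00]] 0.15807372126316002 29.995517134666443 [-0.31154067  0.06863368 -1.74740378] [ 0.12050725 -0.05926548 -0.01794842]
```

View pics/w4c.png

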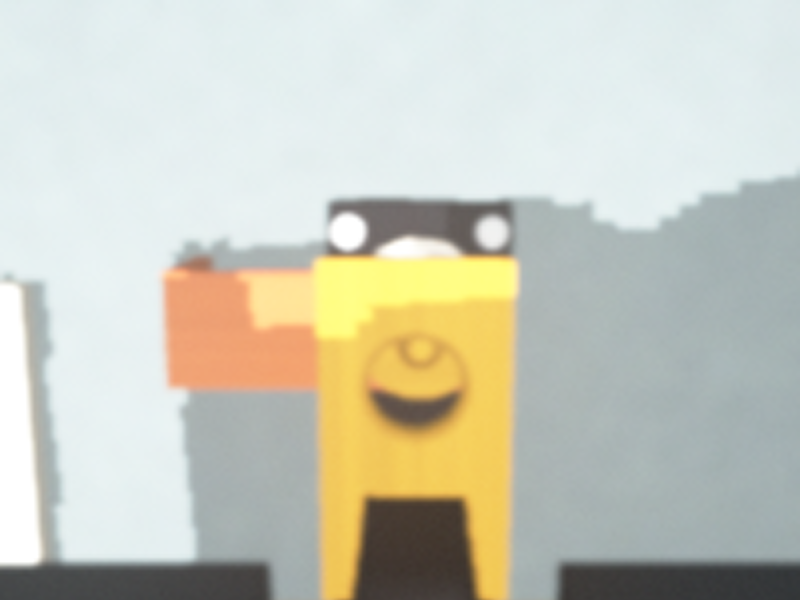

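Through the eye at crop (416,382) the stud tip shows at (418,348), with the collar's near edge at about y=390.

Run:
```python
from meas import *
m,s=pickle.load(open('w4.pkl','rb')); E=np.array(s['orientation']);p=np.array(s['ee_pos'])
def tool(uv,z): return (E.T@(ray('',uv,z,m)-p)*1e3).round(1)[:2]
f=lambda x,y:(220+(x+.5)/4-.5,80+(y+.5)/4-.5)
b=p[2]-.1915
print('eye top',tool(f(416,382),b+.006),'bar end',tool(f(315,258),b+.006),tool(f(518,258),b+.006))
print('stud tip',tool(f(418,348),.061),'collar near edge+11',tool(f(416,390),.045), 'tip@.058',tool(f(418,348),.058))
for z in(0.,):print('yaw',np.degrees(np.arctan2(-E[0,0],E[1,0]*-1)))
a=E.T@(np.array([.5467,.0021,.045])-p);c=E.T@(np.array([.5516,.0714,.045])-p);print(a*1e3,c*1e3)
```

```text
eye top [38.7 -0.4] bar end [ 55.1 -13.6] [55.1 12.9]
stud tip [38.8 -0.1] collar near edge+11 [29.2 -0.4] tip@.058 [38.4 -0.1]
yaw 4.023769206269421
[ 3.85611462e+01 -2.92901110e-02  2.30665794e+02] [-3.09118656e+01 -5.44093854e-02  2.30665390e+02]
```

Eye and stud agree within 0.5 mm, so I go straight down.

Request:
{"method": "arm_command", "body": {"increments": [0,0,-8,0,0,0,0,0,0,-6,0,0,0,0,0,0,-5,0,0,0,0,0,0,-5,0,0,0,0,0,0,-4,0,0,0,0,0,0,-4,0,0,0,0,0,0,-3,0,0,0,0,0,0,-2,0,0,0,0,0,0,-1,0,0,0,0,0,0,0,0,0,0,0]}}

```text
t: 8.8
ee_pos: [0.5494, 0.0405, 0.2376]
orientation: [[-0.07, -0.998, -0.0], [-0.998, 0.07, -0.0], [0.0, 0.0, -1.0]]
wrist_force: [-0.8, 0.3, -1.6]
gripper_width: 0.155
grip_force: 30.0
```

Request:
{"method": "arm_command", "body": {"increments": [0,0,0,0,0,0,0,0,0,-0.5,0,0,0,0,0,0,-0.5,0,0,0,0,0,0,-0.5,0,0,0,0,0,0,0,0,0,0,0,0,0,0,0,0,0,0,0,0,0,0,0,0,0,0,0,0,0,0,0,0,0,0,0,0,0,0,0,0,0,0,0,0,0,0]}}

```text
t: 9.8
ee_pos: [0.5494, 0.0405, 0.2366]
orientation: [[-0.07, -0.998, 0.0], [-0.998, 0.07, 0.0], [-0.0, -0.0, -1.0]]
wrist_force: [-2.1, 0.5, 5.7]
gripper_width: 0.156
grip_force: 30.0
```

Contact came at z=0.2366, which puts the underside at 45 mm on the collars. I release the link and go to the relay.

Request:
{"method": "arm_command", "body": {"increments": [0,0,0,0,0,0,40,0,0,0,0,0,0,40,0,0,0,0,0,0,40,0,0,0,0,0,0,40,0,0,15,0,0,0,40,0,0,25,0,0,0,40,0,0,25,0,0,0,40,0,0,25,0,0,0,40,0,0,15,0,0,0,60,-2,20,0,0,0,0.14,80]}}

```text
t: 10.8
ee_pos: [0.548, 0.0597, 0.3437]
orientation: [[0.069, -0.998, 0.004], [-0.998, -0.069, 0.001], [-0.001, -0.004, -1.0]]
wrist_force: [0.2, 0.1, -0.8]
gripper_width: 0.525
grip_force: 0.0
```

Request:
{"method": "arm_command", "body": {"increments": [-2,17,0,0,0,0.143,80,-2,17,0,0,0,0.143,80,-2,17,0,0,0,0.143,80,-2,17,0,0,0,0.143,80,-2,17,0,0,0,0.143,80,-2,17,0,0,0,0.143,80,-2,17,0,0,0,0.143,80,-2,17,0,0,0,0.143,80,-2,17,0,0,0,0.143,80,0,0,0,0,0,0.143,80]}}

```text
t: 11.8
ee_pos: [0.5293, 0.2152, 0.341]
orientation: [[0.998, -0.064, 0.0], [-0.064, -0.998, 0.0], [0.0, -0.0, -1.0]]
wrist_force: [-0.6, -0.1, -0.2]
gripper_width: 0.796
grip_force: 0.0
```

Run:
```python
from meas import *
s=sensors.observe(); m=camera_model('wrist'); pickle.dump((m,s),open('w5.pkl','wb'))
print(s['t'],s['ee_pos'],s['orientation'],s['gripper_width'],s['joint_pos'],s['qvel'])
save('wrist','w5.png')
print([(np.round(d['rect']),round(d['score'],2)) for d in spot_in('wrist','relay')][:3])
print([(np.round(d['rect']),round(d['score'],2)) for d in spot_in('wrist','link')][:3])
```

```text
11.8 [0.52927624 0.21519688 0.34100306] [[ 9.97972718e-01 -6.36429668e-02  1.61058353e-04]
 [-6.36429947e-02 -9.97972714e-01  1.74567314e-04]
 [ 1.49621860e-04 -1.84463653e-04 -9.99999972e-01]] 0.7960096594768816 [ 7.28506372e-01  2.39783613e-01 -3.10017989e-01 -2.70160192e-05
 -1.02075833e+00  7.78618050e-01] [-1.94760370e-02 -7.17456447e-03 -1.45711601e-02 -6.18813709e-04
 -2.77144572e-03  1.44274890e+00]
[(array([293., 138.,  56.,  51.]), 0.7)]
[(array([464., 144., 128.,  34.]), 0.95), (array([238.,  85., 168., 135.]), 0.29)]
```

View pics/w5.png

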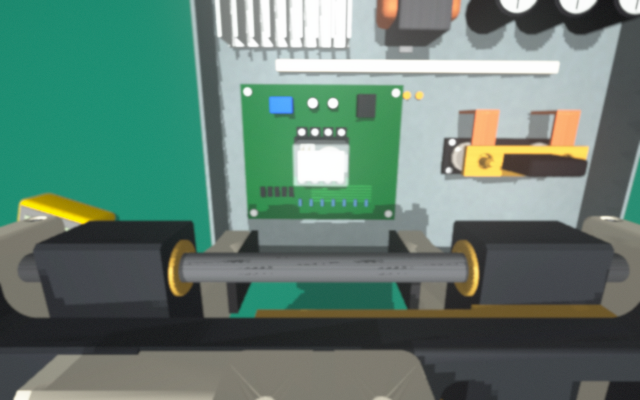

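The link lies on the studs, with its eye visible at (487,160). The relay's white top spans about (294-348, 139-186).

Run:
```python
from meas import *
m,s=pickle.load(open('w5.pkl','rb'))
im=cv2.imread('pics/w5.png'); hsv=cv2.cvtColor(im,cv2.COLOR_BGR2HSV)
k=cv2.inRange(hsv,(0,0,150),(179,45,255)); q=0*k; q[137:200,284:360]=k[137:200,284:360]
c=max(cv2.findContours(q,0,2)[0],key=cv2.contourArea); print(cv2.boundingRect(c),cv2.contourArea(c))
r=cv2.minAreaRect(c); P=np.array([ray('',p,.086,m) for p in cv2.boxPoints(r)])
print(P.round(4).tolist(),[round(np.linalg.norm(P[i]-P[i-1]),4) for i in range(4)],P.mean(0),r)
# board corner screws for yaw/centre
B=np.array([ray('',p,.02,m) for p in [(248,92),(396,92.5),(389,214),(253.5,213)]]); print('board',B.round(4).tolist(),B.mean(0))
d=B[0]-B[1];e=B[3]-B[2];print(np.degrees(np.arctan2([d[1],e[1]],[d[0],e[0]])), np.linalg.norm(d),np.linalg.norm(B[0]-B[3]))
s=sensors.observe();print(s['ee_pos'],s['orientation'][:2],s['t'])
```

```text
(293, 143, 56, 43) 2195.5
[[0.5812, 0.2338, 0.086], [0.5786, 0.1932, 0.086], [0.5469, 0.1946, 0.086], [0.5496, 0.2366, 0.086]] [np.float64(0.0318), np.float64(0.0407), np.float64(0.0317), np.float64(0.0421)] [0.56408757 0.21457448 0.086     ] ((320.5, 164.0), (42.0, 55.0), 90.0)
board [[0.625, 0.2774, 0.02], [0.6159, 0.1427, 0.02], [0.5003, 0.1504, 0.02], [0.51, 0.2863, 0.02]] [0.56281744 0.21420256 0.02      ]
[86.13881201 85.90680429] 0.13499892738159372 0.11536152004926571
[0.52928038 0.21366975 0.34096962] [[ 9.97276674e-01 -7.37506348e-02 -2.81968754e-04]
 [-7.37506882e-02 -9.97276693e-01 -1.83667329e-04]] 11.95
```

Request:
{"method": "arm_command", "body": {"increments": [10,1,0,0,0,0.004,80,10,0,-14,0,0,0,80,10,0,-20,0,0,0,80,5,0,-20,0,0,0,80,0,0,-20,0,0,0,75,0,0,-20,0,0,0,75,0,0,-18,0,0,0,75,0,0,-10,0,0,0,70,0,0,0,0,0,0,60,0,0,0,0,0,0,57]}}

```text
t: 12.95
ee_pos: [0.5649, 0.2144, 0.2192]
orientation: [[0.998, -0.068, 0.0], [-0.068, -0.998, -0.0], [0.0, 0.0, -1.0]]
wrist_force: [-1.3, 0.1, -0.0]
gripper_width: 0.599
grip_force: 0.0
```

Request:
{"method": "arm_command", "body": {"increments": [0,0,0,0,0,0,56,0,0,0,0,0,0,55,0,0,0,0,0,0,54,0,0,0,0,0,0,53,0,0,0,0,0,0,52,0,0,0,0,0,0,51.5,0,0,0,0,0,0,51,0,0,0,0,0,0,50.5,0,0,0,0,0,0,50,0,0,0,0,0,0,49]}}

```text
t: 13.95
ee_pos: [0.5644, 0.2148, 0.2192]
orientation: [[0.998, -0.067, 0.0], [-0.067, -0.998, 0.0], [0.0, -0.0, -1.0]]
wrist_force: [-1.1, 3.0, 0.8]
gripper_width: 0.493
grip_force: 8.0
```

Run:
```python
from h import *
s=sensors.observe();print({k:np.round(s[k],4).tolist() for k in s})
```

```text
{'t': 13.95, 'joint_pos': [0.6868, 0.4207, -0.3676, -0.0002, -0.7821, 0.8172], 'qvel': [-0.0004, 0.0021, 0.0001, 0.0007, 0.0001, -0.0004], 'effort': [-1.2448, -55.5559, 21.4649, 5.5823, -0.2251, -0.0029], 'ee_pos': [0.5644, 0.2148, 0.2192], 'orientation': [[0.9978, -0.067, 0.0002], [-0.067, -0.9978, 0.0004], [0.0002, -0.0004, -1.0]], 'wrist_force': [-1.0626, 3.0425, 0.8308], 'ft_torque': [0.6575, 0.188, 0.0039], 'grip_force': 7.9815, 'gripper_width': 0.4935}
```

Request:
{"method": "arm_command", "body": {"increments": [0,0.3,0,0,0,0,48,0,0,0,0,0,0,40,0,0,0,0,0,0,0,0,0,0,0,0,0,0,0.1,-1.85,0.2,0.01,-0.0007,0,0,0.1,-1.85,0.2,0.01,-0.0007,0,0,0.1,-1.85,0.2,0.01,-0.0007,0,0,0.1,-1.85,0.15,0.01,-0.0007,0,0,0.1,-1.85,0.1,0.01,-0.0007,0,0,0,0,0,0,0,0,0]}}

```text
t: 14.95
ee_pos: [0.5642, 0.2053, 0.2198]
orientation: [[0.998, -0.068, 0.002], [-0.068, -0.996, 0.051], [-0.001, -0.051, -0.999]]
wrist_force: [-5.1, 5.2, 0.7]
gripper_width: 0.491
grip_force: 30.0
```

```bash
cat > st.py <<'E'
from h import *
s=sensors.observe();E=np.array(s['orientation']);p=np.array(s['ee_pos'])
O=p+E[:,2]*.1852
print(s['t'],'F',np.round(s['wrist_force'],1),'M',np.round(s['ft_torque'],2),'O',O.round(4),'h',round((O[2]-.034)*1e3,2),'tilt',round(np.arcsin(E[1,2]),4),round(np.arcsin(E[0,2]),4),'g',s['gripper_width'],s['grip_force'])
E
python3 st.py
```

```text
14.95 F [-5.1  5.2  0.7] M [1.22 1.94 0.12] O [0.5645 0.2147 0.0348] h 0.8 tilt 0.0509 0.002 g 0.49104405994380046 29.970944076776505
```

Request:
{"method": "arm_command", "body": {"increments": [-0.2,1.85,0.24,-0.01,0.0007,0,0,-0.2,1.85,0.24,-0.01,0.0007,0,0,-0.2,1.85,0.24,-0.01,0.0007,0,0,0,1.85,0.24,-0.01,0.0007,0,0,0,1.85,0.22,-0.01,0.0007,0,0,0.1,1.85,0.22,-0.01,0.0007,0,0,0.1,1.85,0.2,-0.01,0.0007,0,0,0.1,1.85,0.2,-0.01,0.0007,0,0,0.1,1.85,0.2,-0.01,0.0007,0,0,0.1,1.85,0.2,-0.01,0.0007,0,0]}}

```text
t: 15.95
ee_pos: [0.565, 0.2244, 0.2221]
orientation: [[0.998, -0.067, -0.003], [-0.067, -0.996, -0.05], [0.0, 0.051, -0.999]]
wrist_force: [2.4, 4.6, -8.6]
gripper_width: 0.491
grip_force: 30.0
```

```bash
python3 st.py
python3 - <<'E'
from h import *
save('wrist','w6.png')
im=cv2.imread('pics/w6.png')[140:400,200:440]; save('scene','s6.png')
u=proj('scene',[.564,.215,.06])[0]; print(u); x,y=map(int,u)
c=cv2.imread('pics/s6.png')[y-45:y+30,x-45:x+45]
cv2.imwrite('pics/m6.png',np.hstack([cv2.resize(im,(480,520)),cv2.resize(c,(320,267),interpolation=2) if 0 else cv2.copyMakeBorder(cv2.resize(c,(320,267),interpolation=cv2.INTER_CUBIC),0,253,0,0,0)]))
E
```

```text
15.95 F [ 2.4  4.6 -8.6] M [ 2.  -0.9 -0. ] O [0.5644 0.2151 0.0371] h 3.14 tilt -0.0504 -0.0031 g 0.4911427216083111 29.97169017791748
[351.48372242 164.24276985]
```

View pics/m6.png

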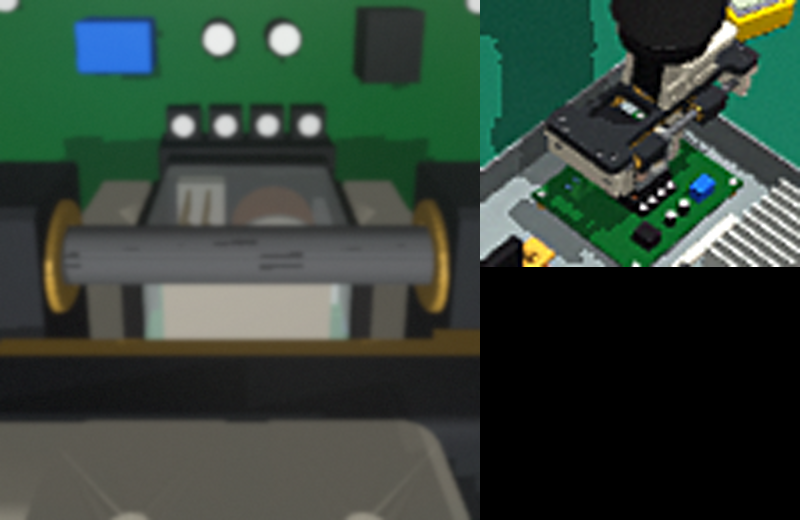

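The relay sits squarely between the pads and the net pull stays under 9 N. I carry on rocking.

Request:
{"method": "arm_command", "body": {"increments": [-0.1,-1.85,0.24,0.01,-0.0007,0,0,-0.1,-1.85,0.24,0.01,-0.0007,0,0,-0.1,-1.85,0.24,0.01,-0.0007,0,0,-0.1,-1.85,0.24,0.01,-0.0007,0,0,-0.1,-1.85,0.22,0.01,-0.0007,0,0,-0.1,-1.85,0.22,0.01,-0.0007,0,0,-0.1,-1.85,0.2,0.01,-0.0007,0,0,-0.2,-1.85,0.2,0.01,-0.0007,0,0,-0.2,-1.85,0.2,0.01,-0.0007,0,0,-0.2,-1.85,0.2,0.01,-0.0007,0,0]}}

```text
t: 17.05
ee_pos: [0.5636, 0.2049, 0.2241]
orientation: [[0.998, -0.067, 0.004], [-0.067, -0.996, 0.05], [0.0, -0.05, -0.999]]
wrist_force: [5.5, 2.0, -12.6]
gripper_width: 0.492
grip_force: 30.0
```

```bash
python3 st.py
```

```text
17.05 F [  5.5   2.  -12.6] M [-0.01 -2.24 -0.13] O [0.5643 0.2142 0.0392] h 5.16 tilt 0.0504 0.0035 g 0.4921920654362721 29.965581446886063
```

Request:
{"method": "arm_command", "body": {"increments": [0.2,1.85,0.18,-0.01,0.0007,0,0,0.2,1.85,0.18,-0.01,0.0007,0,0,0.2,1.85,0.18,-0.01,0.0007,0,0,0.2,1.85,0.18,-0.01,0.0007,0,0,0.2,1.85,0.18,-0.01,0.0007,0,0,0.1,1.85,0.18,-0.01,0.0007,0,0,0.1,1.85,0.18,-0.01,0.0007,0,0,0.1,1.85,0.18,-0.01,0.0007,0,0,0.1,1.85,0.18,-0.01,0.0007,0,0,0.1,1.85,0.18,-0.01,0.0007,0,0]}}

```text
t: 18.05
ee_pos: [0.565, 0.2242, 0.2261]
orientation: [[0.998, -0.067, -0.004], [-0.067, -0.996, -0.051], [-0.0, 0.051, -0.999]]
wrist_force: [4.4, 1.3, -14.7]
gripper_width: 0.489
grip_force: 30.0
```

```bash
python3 st.py
```

```text
18.05 F [  4.4   1.3 -14.7] M [ 1.14 -2.01  0.05] O [0.5643 0.2148 0.0411] h 7.11 tilt -0.0508 -0.0036 g 0.4887371346149158 29.968856424093246
```

Request:
{"method": "arm_command", "body": {"increments": [-0.1,-1.85,0,0.01,-0.0007,0,0,-0.1,-1.85,0,0.01,-0.0007,0,0,-0.1,-1.85,0.1,0.01,-0.0007,0,0,-0.1,-1.85,0.1,0.01,-0.0007,0,0,-0.1,-1.85,0.15,0.01,-0.0007,0,0,-0.1,-1.85,0.15,0.01,-0.0007,0,0,-0.1,-1.85,0.15,0.01,-0.0007,0,0,-0.1,-1.85,0.15,0.01,-0.0007,0,0,-0.1,-1.85,0.15,0.01,-0.0007,0,0,-0.1,-1.85,0.15,0.01,-0.0007,0,0]}}

```text
t: 19.05
ee_pos: [0.5638, 0.2049, 0.2271]
orientation: [[0.998, -0.067, 0.003], [-0.067, -0.997, 0.05], [-0.001, -0.05, -0.999]]
wrist_force: [5.2, -2.5, -11.4]
gripper_width: 0.49
grip_force: 30.0
```

```bash
python3 st.py
```

```text
19.05 F [  5.2  -2.5 -11.4] M [-1.73 -1.78 -0.07] O [0.5643 0.2141 0.0421] h 8.15 tilt 0.0498 0.0027 g 0.4899921706445784 29.963785707950592
```

Request:
{"method": "arm_command", "body": {"increments": [0.1,1.85,0,-0.01,0.0007,0,0,0.1,1.85,0.1,-0.01,0.0007,0,0,0.1,1.85,0.1,-0.01,0.0007,0,0,0.1,1.85,0.15,-0.01,0.0007,0,0,0.1,1.85,0.15,-0.01,0.0007,0,0,0.1,1.85,0.15,-0.01,0.0007,0,0,0.1,1.85,0.15,-0.01,0.0007,0,0,0.1,1.85,0.2,-0.01,0.0007,0,0,0.2,1.85,0.2,-0.01,0.0007,0,0,0.2,1.85,0.2,-0.01,0.0007,0,0]}}

```text
t: 20.05
ee_pos: [0.5651, 0.2245, 0.2286]
orientation: [[0.998, -0.067, -0.004], [-0.067, -0.996, -0.05], [-0.0, 0.05, -0.999]]
wrist_force: [2.0, 0.3, -12.2]
gripper_width: 0.489
grip_force: 30.0
```

```bash
python3 st.py
```

```text
20.05 F [  2.    0.3 -12.2] M [ 0.31 -0.89 -0.03] O [0.5644 0.2152 0.0436] h 9.64 tilt -0.0504 -0.0037 g 0.48903942119704474 29.966058880090714
```

Request:
{"method": "arm_command", "body": {"increments": [-0.1,-1.85,0,0.01,-0.0007,0,0,-0.1,-1.85,0.1,0.01,-0.0007,0,0,-0.1,-1.85,0.1,0.01,-0.0007,0,0,-0.1,-1.85,0.15,0.01,-0.0007,0,0,-0.1,-1.85,0.15,0.01,-0.0007,0,0,-0.1,-1.85,0.15,0.01,-0.0007,0,0,-0.1,-1.85,0.15,0.01,-0.0007,0,0,-0.1,-1.85,0.2,0.01,-0.0007,0,0,-0.1,-1.85,0.2,0.01,-0.0007,0,0,-0.1,-1.85,0.2,0.01,-0.0007,0,0]}}

```text
t: 21.05
ee_pos: [0.5639, 0.2052, 0.2301]
orientation: [[0.998, -0.067, 0.003], [-0.067, -0.996, 0.05], [-0.001, -0.05, -0.999]]
wrist_force: [-1.1, -3.0, -7.8]
gripper_width: 0.488
grip_force: 30.0
```

```bash
python3 st.py
```

```text
21.05 F [-1.1 -3.  -7.8] M [-1.28  0.56 -0.01] O [0.5644 0.2145 0.0451] h 11.15 tilt 0.0503 0.0028 g 0.48826318015016695 29.96581569314003
```

Both ends are nearly free. Two more gentle swings follow.

Request:
{"method": "arm_command", "body": {"increments": [0.1,1.85,0.1,-0.01,0.0007,0,0,0.1,1.85,0.1,-0.01,0.0007,0,0,0.1,1.85,0.15,-0.01,0.0007,0,0,0.1,1.85,0.15,-0.01,0.0007,0,0,0.1,1.85,0.15,-0.01,0.0007,0,0,0.1,1.85,0.15,-0.01,0.0007,0,0,0.1,1.85,0.2,-0.01,0.0007,0,0,0.1,1.85,0.2,-0.01,0.0007,0,0,0.2,1.85,0.2,-0.01,0.0007,0,0,0.1,1.85,0.2,-0.01,0.0007,0,0]}}

```text
t: 22.05
ee_pos: [0.5653, 0.2243, 0.2317]
orientation: [[0.998, -0.067, -0.003], [-0.067, -0.996, -0.051], [-0.0, 0.051, -0.999]]
wrist_force: [-0.4, 0.6, -1.2]
gripper_width: 0.492
grip_force: 30.0
```

```bash
python3 st.py
```

```text
22.05 F [-0.4  0.6 -1.2] M [ 0.16 -0.02  0.01] O [0.5647 0.2149 0.0468] h 12.78 tilt -0.0508 -0.0035 g 0.49162598423873605 29.964842945337296
```

Request:
{"method": "arm_command", "body": {"increments": [-0.1,-1.85,0.4,0.01,-0.0007,0,0,-0.1,-1.85,0.4,0.01,-0.0007,0,0,-0.1,-1.85,0.4,0.01,-0.0007,0,0,-0.1,-1.85,0.4,0.01,-0.0007,0,0,-0.1,-1.85,0.4,0.01,-0.0007,0,0,0,0,0,0,0,0,0,0,0,0,0,0,0,0,0,0,0,0,0,0,0,0,0,0,0,0,0,0,0,0,0,0,0,0,0]}}

```text
t: 23.05
ee_pos: [0.5648, 0.2149, 0.2336]
orientation: [[0.998, -0.067, -0.0], [-0.067, -0.998, -0.0], [-0.0, 0.0, -1.0]]
wrist_force: [0.6, -0.2, -2.6]
gripper_width: 0.488
grip_force: 30.0
```

```bash
python3 st.py
python3 - <<'E'
from h import *
save('wrist','w7.png'); im=cv2.imread('pics/w7.png')[140:330,200:620]
save('scene','s7.png')
u=proj('scene',[.56,.16,.05])[0]; x,y=map(int,u)
c=cv2.imread('pics/s7.png')[y-40:y+40,x-80:x+60]
a=cv2.resize(im,(700,317),interpolation=cv2.INTER_CUBIC);b=cv2.resize(c,(490,280),interpolation=cv2.INTER_CUBIC)
cv2.imwrite('pics/m7.png',np.vstack([a,cv2.copyMakeBorder(b,0,0,0,210,0)]))
E
```

```text
23.05 F [ 0.6 -0.2 -2.6] M [-0.09 -0.   -0.05] O [0.5647 0.2149 0.0484] h 14.45 tilt -0.0001 -0.0001 g 0.4881072761992312 29.965008795261383
```

View pics/m7.png

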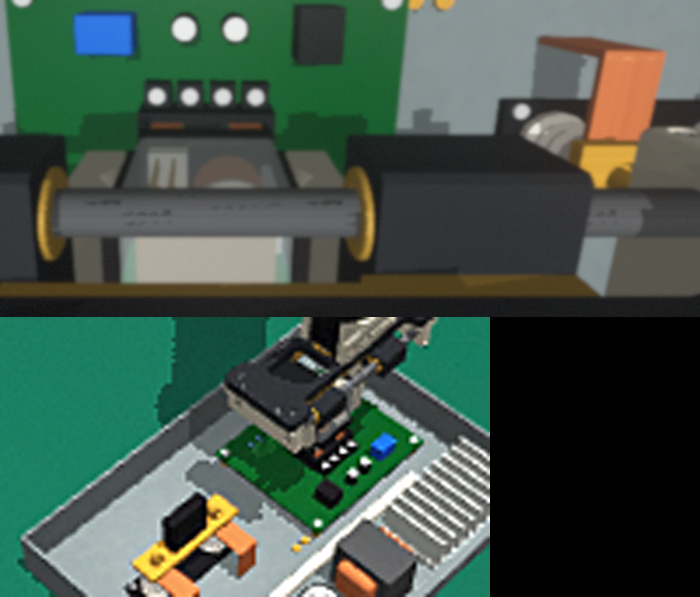

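The relay is out and level, the socket's slots show under it, and the link lies flat on both studs. I check numerically for slip in the grip.

```bash
python3 - <<'E'
from h import *
a=cv2.imread('pics/w6.png',0).astype(np.float32);b=cv2.imread('pics/w7.png',0).astype(np.float32)
for n,(x0,x1,y0,y1) in dict(left=(270,322,284,306),right=(322,374,284,306),front=(280,365,222,252),coil=(315,355,228,252)).items():
    print(n,cv2.phaseCorrelate(np.ascontiguousarray(cv2.resize(a[y0:y1,x0:x1],None,fx=4,fy=4)),np.ascontiguousarray(cv2.resize(b[y0:y1,x0:x1],None,fx=4,fy=4))))
E
python3 st.py
```

```text
left ((-0.0004862535380141253, 0.001226115288140761), 0.9492864265792654)
right ((2.394716089781923e-05, 0.02094699060418037), 0.9349016581297902)
front ((0.014743047380505914, 0.0043516530914970986), 0.5204729836075395)
coil ((0.021962730720417767, 0.060301793140318694), 0.3372112732380629)
23.15 F [-0.4  0.4 -1.6] M [-0.01 -0.01 -0.01] O [0.5648 0.2149 0.0485] h 14.47 tilt -0.0001 -0.0 g 0.49437491421247626 29.965188056230545
```

```bash
python3 -c "
from plant import workorder
print(workorder.job_done())"
```

```text
the job is handed in; nothing more can be done
None
```

The job is handed in at about 23 s: the shorting link lies on both studs, released, and the relay was rocked out at about ±3° and is held level with its blades about 3 mm above the socket, with wrist pull at most 14.7 N in the readings after each swing.

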